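# Pack the closed paints into the modeller's caddy

## Task

Pack up the painting corner: stand each of the four closed paint containers (large round jar, small round pot, square bottle, oblong can) upright in the caddy, flat on the floor of the pocket that has its own shape and size. Keep them upright all the way, leave the two open, empty look-alikes standing where they are, and let go of everything at the end.

Things in the scene. Friction and masses are not known exactly. Their poses are not given: they have to be found in the camera images.
- jar_center (a point): Large closed round paint jar, steel with a white paper band and a flat black lid, 50 mm in diameter, 62 mm tall overall. Stands upright on the table. The point is at its centre, half-way up (31 mm above its underside); z up its axis. About 0.16 kg.
- pot_center (a point): Small closed round paint pot, made like the large jar but 34 mm in diameter and 58 mm tall overall, flat black lid. Stands upright. The point is at its centre, half-way up (29 mm above its underside); z up its axis. About 0.09 kg.
- bottle_center (a point): Closed square paint bottle: square steel body 40 x 40 mm and 48 mm high with a white paper band, and a round black screw cap 26 mm in diameter on top; 66 mm tall overall. Stands upright, turned at any angle. The point is on its vertical axis, half-way up (33 mm above its underside); x and y are square to its flat sides, z up. About 0.14 kg.
- can_center (a point): Closed oblong thinner can: flat-sided steel body 58 mm (along its x) by 32 mm (along its y) and 54 mm high with a white paper band, and a small black cap 18 mm in diameter, 14 mm off centre towards +x; 64 mm tall overall. Stands upright, turned at any angle. The point is on its vertical axis, half-way up (32 mm above its underside); z up. About 0.15 kg.
- open_jar_center (a point): Look-alike that stays: open, empty steel jar without a lid, hollow when seen from above, 50 mm in diameter, 54 mm tall. The point is at its centre, half-way up (27 mm).
- open_pot_center (a point): Look-alike that stays: open, empty steel pot without a lid, hollow when seen from above, 34 mm in diameter, 50 mm tall. The point is at its centre, half-way up (25 mm).
- jar_pocket_floor (a point): Large round pocket, 70 mm inside diameter, for the large jar. The four pockets sit two by two, 92 mm apart, in a square aluminium caddy 198 mm wide, which is fixed to the table, with outer walls 20 mm high, turned by the same angle as the pockets; which pocket is in which quarter varies. The floor of every pocket is 9 mm above the table; its grey rim is 3 mm thick and rises 8 mm above that floor. The point is at the centre of this pocket's floor, z up.
- pot_pocket_floor (a point): Small round pocket, 54 mm inside diameter, for the small pot; in the same caddy, same rim. The point is at the centre of this pocket's floor, z up.
- bottle_pocket_floor (a point): Square pocket, 60 x 60 mm inside, for the square bottle; in the same caddy, same rim. The point is at the centre of this pocket's floor; x and y run square to its rims, z up.
- can_pocket_floor (a point): Oblong pocket, 78 mm (along its x) by 52 mm (along its y) inside, for the oblong can, which fits only with its long side along the pocket's x (either way round); in the same caddy, same rim. The point is at the centre of this pocket's floor, z up.
Things that resemble listed ones, but are neither listed nor needed, are in the scene too. Leave any pink look-alike of the part that bears can_center alone. What is shaped like the part that bears pot_center but purple is not meant.

How it is judged:
By the outcome, as a careful person would: the job done as asked, in the order asked, and still so for the second after the job is handed in, with the robot touching nothing.
It also fails if it takes over 120 s, if anything falls off the work surface, if the arm or the gripper's body presses on something with over 40 N, if the wrist force passes 120 N, or if a joint passes its speed limit or range.

## Robot

A 7-joint arm with a two-finger parallel gripper is mounted at the origin on the work surface. World frame = base frame: x ahead of the robot, y to its left, z up, the work surface at z = 0. Lengths are in m, angles in degrees, forces in N, time in s.
With the tool pointing down it reaches from about 0.4 to 0.85 m from the base axis. Payload 10.4 kg.
Tool frame: the origin (TCP) lies midway between the tips of the shut fingers; the grasp point (between the pads) lies 19 mm behind it (bot.hold_point_z is the distance from the TCP to the grasp point, in m); y points along the fingers, z is the direction in which the jaws open and shut, and the axes are right-handed (so a half turn about y gives the same grasp; the last joint's range is limited). The gripper opens to 85 mm and grips with 20 to 120 N. Pads are 22 mm wide; open, the fingers measure 114 mm over their backs; the gripper's body (76 mm by 85 mm) begins 54 mm behind the grasp point. The pads swing forward as they close: fully open they stand 13 mm farther back than shut.
Start: joints at [-68.388, 19.034, -3.707, 83.658, 1.238, 77.344, -5.071], TCP at [0.243, 0.576, 0.231] pointing down, gripper open.
Joint ranges: [-148.97, 148.97], [-28.65, 121.19], [-84.17, 76.75], [9.2, 138.47], [-72.65, 252.65], [3.7, 117.97], [-149.18, 149.18]. Speed limits (degrees/s): [127.2, 127.2, 159.86, 159.86, 180, 180, 180].

## Interface

Orientations are given as a 3x3 rotation matrix whose columns are the frame's x, y, z axes.
In Python, from workcell import bot gives the robot as it stands. The module is installed in compiled form; this text tells all that it offers.
- The arm moves only by the tool drive_tool, never from a script. Its argument "targets" is one flat list of numbers, 4 for each row, row after row: the shift along the tool's x, y, z in cm, then the turn about the tool's y in rad. A call has 1 to 5 rows; each row is the pose to reach, as a shift and turn from the pose commanded when the call began, along the tool's axes at that moment; what a row does not reach only later rows make up. A row lasts 1/10 s, in which the tool goes at most 50 mm and 8.59 degrees, less where a joint would pass 70% of its speed; a pose out of reach is approached as far as the arm can. A call with a gripper value outside its range is refused whole. "claw" is the opening, from 0 (shut) to 1 (fully open), set as the call begins (left out, the last holds). The fingers move at their own pace and stop on an object; "newtons" is the grip in N (left out, the last holds). Time passes only in rows, so rows that repeat a pose let the fingers close. It gives the time, the measured TCP pose, the force and the opening at its end, in the units of the state.
- bot.get_state(): the state, without advancing time (a new reading comes with each control period).
- bot.grab_frame(name): name is "scene" or "side" or "wrist"; returns (picture, depth): 400x640x3 uint8, red, green, blue; 400x640 float32, m along the optical axis (not along the pixel's ray), 0 where there is no reading.
- bot.camera_info(name): a dict with "fx", "fy", "cx", "cy" (pixels), "distortion" ([k1, k2, p1, p2, k3] as OpenCV has them; the pictures are not rectified), "T" (4x4, takes a point from camera to world coordinates). Camera axes: x right, y down, z forward; pixel columns grow to the right and rows downward; lengths in m; the calibration is good to about 2 mm. A picture is of the moment at which its call begins: read the wrist's pose just before it. camera_info takes no time and is no camera call; for the wrist camera it gives the pose at the moment of the call.
- bot.sign_off(): hands the job in, once; it reports no verdict.
Trained networks look in the newest picture that a camera, given by its name, has taken for a name from the list of things; names that differ only in an ending like _2 or _b are one class to them, and where a whole thing is asked for, a point or a joint stands for the part that bears it (a point fixed in the world has none). Each returns a list of dicts, best first, with "score" (0 to 1); they miss things now and then, are a little off and sometimes report something else, mostly with a low value. They report only what shows in the picture. A call takes as long as a camera call. They do not tell look-alikes from the thing itself.
- bot.regions_of(camera, query): "mask" (400x640 bool, what is visible of it).
- bot.pinpoint(camera, query): "at" ([x, y, z] in m, in the coordinates of the camera as it stood for that picture, good to about 4 mm: a listed point, or the origin of a listed thing).
The state is a dict: "time": time; "joints": joint angles; "qd": joint speeds; "joint_torque": joint torques, N m; "eef_pos": TCP position; "eef_rot": TCP orientation; "wrist_force": force on the tool from outside, world axes, zero at the start; "torque": the same for the moment, N m; "finger_gap": opening from 0.0 (shut) to 1.0 (fully open).
Only numpy, scipy, OpenCV 4.12 (cv2) and the standard library are available. Lean on these libraries where they do the work, as an engineer would, in place of code of your own. Each camera call takes 0.05 s, during which the arm holds its last target.

## Working session

There is one attempt and no reset: what is moved stays moved. The work goes in short steps, Python scripts to look and compute and a tool call to move; the robot and the scene stay as the last step left them, time stands still between calls to the robot, and variables do not carry over. Pictures are saved under pics/ and viewed, and the job is handed in when it is done.

Besides the shell and the picture viewer there is one more tool, called as a command line: name --argument value ..., lists and objects as JSON in quotes. drive_tool: Moves the arm, as the interface text tells. Its arguments: {"type":"object","properties":{"targets":{"type":"array"},"claw":{"type":"number"},"newtons":{"type":"number"}},"required":["targets"]}

```bash
mkdir -p pics; ls; python3 - <<'E'
from workcell import bot
import cv2,numpy as np
s=bot.get_state();print(s)
for n in ["scene","side"]:
    p,d=bot.grab_frame(n);cv2.imwrite(f"pics/{n}0.png",p[:,:,::-1]);np.savez(f"{n}0.npz",p=p,d=d)
    print(n,bot.camera_info(n))
E
```

```text
pics
{'time': 0.0, 'joints': array([-68.39091842,  19.07123947,  -3.7071528 ,  83.70677797,
         1.23662021,  77.34536911,  -5.06802699]), 'qd': array([ 0.09765082, -0.00679042, -0.00902698,  0.02333164, -0.07251934,
        0.01509405, -0.01684529]), 'joint_torque': array([-1.94413115e-03, -6.25448656e+01,  4.74607525e-02, -3.91596794e+01,
        1.60097791e-02,  9.84658574e-03,  3.25253143e-05]), 'eef_pos': array([0.24308877, 0.57536042, 0.23051752]), 'eef_rot': array([[ 9.21184087e-01, -5.18419845e-04,  3.89126727e-01],
       [-3.89127069e-01, -1.36347496e-03,  9.21183079e-01],
       [ 5.30049610e-05, -9.99998936e-01, -1.45774263e-03]]), 'wrist_force': array([0.32676331, 0.10986831, 0.25367638]), 'torque': array([ 0.01820708, -0.0127312 , -0.00797604]), 'finger_gap': 0.9974460894259409}
scene {'fx': 450.58881590442707, 'fy': 450.58881590442707, 'cx': 323.34521684257015, 'cy': 187.4584528008667, 'distortion': array([-0.07668218,  0.        ,  0.        ,  0.        ,  0.        ]), 'T': array([[ 0.46109112,  0.49744376, -0.73480928,  1.23027094],
       [ 0.88735179, -0.25972798,  0.38098317, -0.3840057 ],
       [-0.00133283, -0.82770229, -0.56116588,  0.57984866],
       [ 0.        ,  0.        ,  0.        ,  1.        ]])}
side {'fx': 454.00104030940184, 'fy': 454.00104030940184, 'cx': 318.1175292278301, 'cy': 195.47267318892244, 'distortion': array([-0.00145591,  0.        ,  0.        ,  0.        ,  0.        ]), 'T': array([[ 0.90515805, -0.25919437,  0.33690827,  0.22426478],
       [-0.42485892, -0.57692873,  0.69760171, -0.69018233],
       [ 0.01355763, -0.77457828, -0.63233273,  0.68007742],
       [ 0.        ,  0.        ,  0.        ,  1.        ]])}
```

View pics/scene0.png

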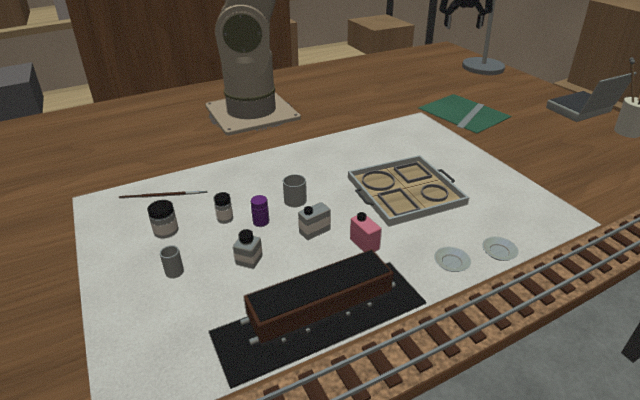

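View pics/side0.png

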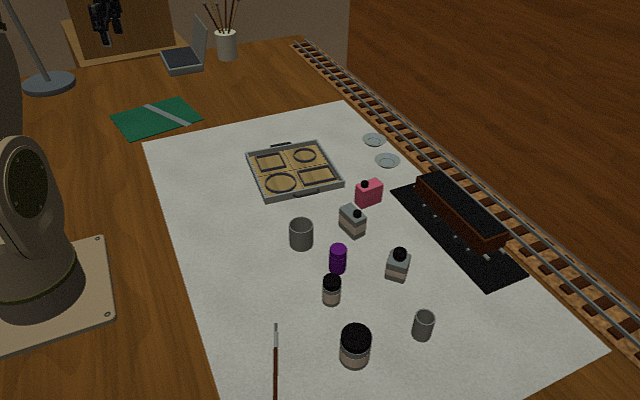

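The scene view shows the jar at (162,218), pot (223,207), can (314,220), bottle (247,248) and caddy (407,188). The look-alikes are purple (260,210), open jar (294,190), open pot (172,262) and pink (365,232). Next I'll build a top-down map from both depth images.

```bash
cat > h.py <<'E'
import numpy as np,cv2
from workcell import bot
def cloud(p,d,ci):
    K=np.array([[ci['fx'],0,ci['cx']],[0,ci['fy'],ci['cy']],[0,0,1]])
    v,u=np.mgrid[:400,:640]
    uv=np.stack([u,v],-1).reshape(-1,1,2).astype(np.float64)
    n=cv2.undistortPoints(uv,K,ci['distortion']).reshape(-1,2)
    z=d.reshape(-1).astype(float)
    P=np.c_[n*z[:,None],z]
    W=P@ci['T'][:3,:3].T+ci['T'][:3,3]
    W[z<=0]=np.nan
    return W,p.reshape(-1,3)
def topmap(W,c,x0,x1,y0,y1,res=0.0015,zlo=-.01,zhi=.15):
    m=np.isfinite(W[:,0])&(W[:,0]>x0)&(W[:,0]<x1)&(W[:,1]>y0)&(W[:,1]<y1)&(W[:,2]>zlo)&(W[:,2]<zhi)
    W=W[m];c=c[m];o=np.argsort(W[:,2]);W=W[o];c=c[o]
    # image: row = x far up ; col = y left
    im=np.zeros((int((x1-x0)/res),int((y1-y0)/res),3),np.uint8)
    r=((x1-W[:,0])/res).astype(int).clip(0,im.shape[0]-1);q=((y1-W[:,1])/res).astype(int).clip(0,im.shape[1]-1)
    im[r,q]=c[:,::-1]
    return im
E
python3 - <<'E'
from h import *
for n in ["scene","side"]:
    f=np.load(n+"0.npz");W,c=cloud(f['p'],f['d'],bot.camera_info(n))
    im=topmap(W,c,.25,.95,-.6,.6,.0015)
    cv2.imwrite(f"pics/top_{n}.png",im)
    if n=="scene":
        pts=dict(jar=(162,206),pot=(223,196),purple=(260,200),bottlecap=(246,234),cancap=(308,210),pinkcap=(361,215),openjar=(294,190),openpot=(172,262),caddy=(407,188),paper=(200,330))
    else: pts=dict(jar=(356,332),pot=(332,280),bottlecap=(400,253),cancap=(357,213),caddy=(294,169),paper=(250,230))
    for k,(u,v) in pts.items(): print(n,k,W.reshape(400,640,3)[v,u].round(4))
    for q in ["jar_center","pot_center","bottle_center","can_center","jar_pocket_floor","pot_pocket_floor","bottle_pocket_floor","can_pocket_floor"]:
        T=bot.camera_info(n)['T']
        print(n,q,[(round(a['score'],2),(T[:3,:3]@a['at']+T[:3,3]).round(3).tolist()) for a in bot.pinpoint(n,q)])
print(bot.get_state()['time'])
E
```

```text
scene jar [ 0.4635 -0.3412  0.0619]
scene pot [ 0.4809 -0.2233  0.0583]
scene purple [ 0.5288 -0.1619  0.0585]
scene bottlecap [ 0.6241 -0.224   0.0659]
scene cancap [ 0.6095 -0.0951  0.0644]
scene pinkcap [ 0.6712 -0.0151  0.066 ]
scene openjar [ 0.51   -0.0799  0.0451]
scene openpot [ 0.6046 -0.356   0.0386]
scene caddy [0.5724 0.1698 0.0092]
scene paper [ 7.366e-01 -3.479e-01 -3.000e-04]
scene jar_center [(0.96, [0.459, -0.338, 0.033]), (0.72, [0.602, -0.079, 0.028])]
scene pot_center [(0.68, [0.479, -0.227, 0.025]), (0.55, [0.524, -0.16, 0.031]), (0.34, [0.459, -0.344, 0.032])]
scene bottle_center [(0.93, [0.625, -0.226, 0.033])]
scene can_center [(0.84, [0.602, -0.08, 0.028]), (0.76, [0.683, -0.011, 0.034]), (0.38, [0.612, 0.118, 0.012])]
scene jar_pocket_floor [(0.65, [0.517, 0.128, 0.009])]
scene pot_pocket_floor [(0.96, [0.619, 0.206, 0.011])]
scene bottle_pocket_floor [(0.81, [0.528, 0.215, 0.009])]
scene can_pocket_floor [(0.92, [0.608, 0.117, 0.011])]
side jar [ 0.4626 -0.342   0.0642]
side pot [ 0.4769 -0.2291  0.0601]
side bottlecap [ 0.6177 -0.2289  0.0671]
side cancap [ 0.5988 -0.0985  0.0679]
side caddy [0.5707 0.1689 0.0101]
side paper [0.4014 0.0105 0.0031]
side jar_center [(0.76, [0.458, -0.35, 0.03])]
side pot_center [(0.78, [0.482, -0.223, 0.03]), (0.64, [0.522, -0.166, 0.032])]
side bottle_center [(0.59, [0.622, -0.225, 0.039])]
side can_center [(0.7, [0.6, -0.079, 0.037]), (0.62, [0.587, -0.358, 0.026])]
side jar_pocket_floor [(0.71, [0.516, 0.124, 0.012])]
side pot_pocket_floor [(0.57, [0.62, 0.207, 0.014])]
side bottle_pocket_floor [(0.56, [0.525, 0.216, 0.008])]
side can_pocket_floor [(0.85, [0.61, 0.125, 0.009]), (0.39, [0.519, 0.121, 0.013])]
0.9
```

```bash
ls pics
```

```text
scene0.png
side0.png
top_scene.png
top_side.png
```

```bash
python3 - <<'E'
from h import *
A=[]
for n in ["scene","side"]:
    f=np.load(n+"0.npz");W,c=cloud(f['p'],f['d'],bot.camera_info(n))
    c=c.astype(int)
    def sel(x,y,r,z0,z1):
        m=(np.hypot(W[:,0]-x,W[:,1]-y)<r)&(W[:,2]>z0)&(W[:,2]<z1); return W[m],c[m]
    for k,x,y,r,z0,z1 in [("jar",.46,-.342,.035,.056,.07),("pot",.48,-.225,.03,.052,.066),("purple",.524,-.162,.03,.052,.066),("bcap",.624,-.226,.03,.058,.072),("ccap",.605,-.096,.03,.06,.072),("openjar",.51,-.08,.04,.048,.06),("openpot",.604,-.356,.03,.044,.056),("pinkcap",.671,-.015,.02,.06,.072)]:
        P,_=sel(x,y,r,z0,z1)
        if len(P)<3: print(k,len(P));continue
        (cx,cy),R=cv2.minEnclosingCircle(P[:,:2].astype(np.float32)); print(n,k,len(P),round(cx,4),round(cy,4),"R",round(R,4),"z",np.median(P[:,2]).round(4), "mean",P[:,:2].mean(0).round(4))
    for k,x,y,r,z0,z1 in [("bottle",.624,-.226,.035,.042,.053),("can",.602,-.08,.04,.048,.0595)]:
        for zz in ((z0,z1),(.004,z1)):
            P,_=sel(x,y,r,*zz); rc=cv2.minAreaRect((P[:,:2]*1000).astype(np.float32)); print(n,k,len(P),np.round(rc[0],1),np.round(rc[1],1),round(rc[2],1))
    P,_=sel(.567,.167,.16,.012,.024); rc=cv2.minAreaRect((P[:,:2]*1000).astype(np.float32)); print(n,"caddy",len(P),np.round(rc[0],1),np.round(rc[1],1),round(rc[2],1))
E
python3 - <<'E'
import cv2,numpy as np
a=cv2.imread('pics/top_scene.png');print(a.shape)
E
```

```text
scene jar 338 0.4635 -0.3471 R 0.0265 z 0.0614 mean [ 0.4661 -0.3463]
scene pot 158 0.4795 -0.2266 R 0.0185 z 0.0578 mean [ 0.4824 -0.2279]
scene purple 159 0.5244 -0.1644 R 0.0181 z 0.0577 mean [ 0.5269 -0.1644]
scene bcap 155 0.6223 -0.2258 R 0.0136 z 0.0653 mean [ 0.6249 -0.2259]
scene ccap 53 0.605 -0.0926 R 0.0095 z 0.064 mean [ 0.6062 -0.0931]
scene openjar 88 0.4905 -0.0705 R 0.0253 z 0.0519 mean [ 0.5028 -0.0753]
scene openpot 119 0.5897 -0.3551 R 0.0175 z 0.0486 mean [ 0.5923 -0.3564]
scene pinkcap 59 0.6687 -0.0122 R 0.0096 z 0.0639 mean [ 0.6694 -0.0128]
scene bottle 247 [ 622.8 -225.6] [40.9 40.7] 45.2
scene bottle 703 [ 623.2 -225.2] [41.3 41.7] 43.7
scene can 314 [603.1 -78.4] [33.1 60. ] 7.4
scene can 879 [603.6 -78.5] [34.4 60.3] 6.3
scene caddy 2078 [568.6 167.7] [230.6 203.9] 85.0
side jar 737 0.4598 -0.3464 R 0.0256 z 0.0633 mean [ 0.4593 -0.349 ]
side pot 255 0.4784 -0.228 R 0.0175 z 0.0591 mean [ 0.4765 -0.2297]
side purple 215 0.5227 -0.1648 R 0.0174 z 0.0594 mean [ 0.5211 -0.1671]
side bcap 154 0.6203 -0.2256 R 0.0139 z 0.0672 mean [ 0.6182 -0.2279]
side ccap 53 0.6029 -0.0935 R 0.0103 z 0.0657 mean [ 0.6014 -0.0953]
side openjar 116 0.4863 -0.0708 R 0.0264 z 0.0537 mean [ 0.4954 -0.0745]
side openpot 118 0.5873 -0.3571 R 0.0173 z 0.0498 mean [ 0.5914 -0.3564]
side pinkcap 48 0.6709 -0.0126 R 0.0149 z 0.0651 mean [ 0.6655 -0.0142]
side bottle 245 [ 619.4 -226.4] [41.8 39.8] 43.9
side bottle 564 [ 620.5 -231. ] [48.7 66.4] 47.0
side can 278 [599.5 -80.2] [32.5 59. ] 9.1
side can 742 [597.5 -85.7] [64.2 74.7] 53.0
side caddy 2626 [567.4 165.8] [231.3 199.5] 85.0
(466, 800, 3)
```

View pics/top_scene.png

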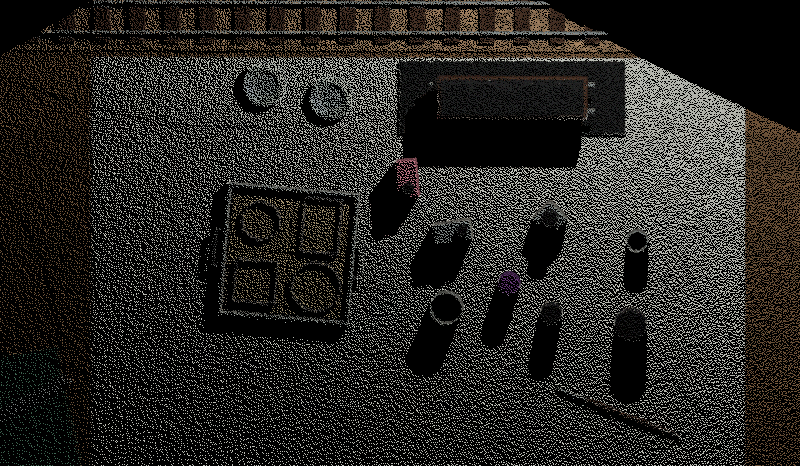

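View pics/top_side.png

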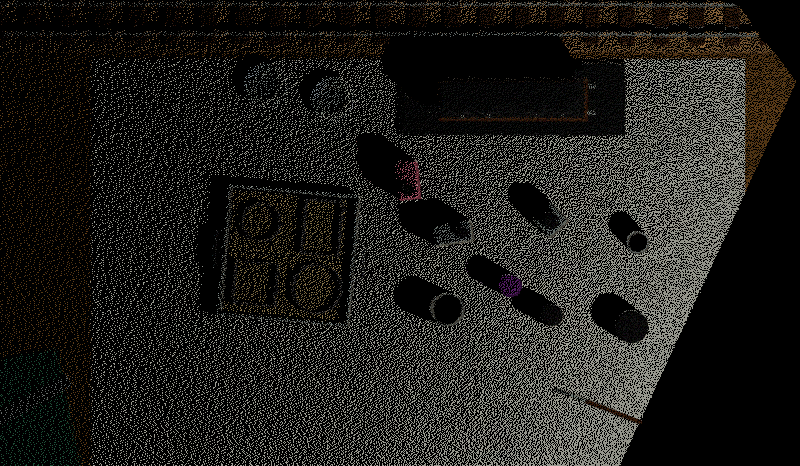

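```bash
cat > go.py <<'E'
import sys,numpy as np
from workcell import bot
# usage: go.py x y z yaw(deg of jaw axis)
s=bot.get_state();R=s['eef_rot'];p=s['eef_pos']
yaw=np.degrees(np.arctan2(R[1,2],R[0,2]))
t=np.array([float(a) for a in sys.argv[1:4]])
d=(float(sys.argv[4])-yaw+180)%360-180
print("t",round(s['time'],2),"at",p.round(4),"yaw",round(yaw,2),"gap",round(s['finger_gap'],3),"F",s['wrist_force'].round(1),"tilt",R[:2,1].round(4))
print("shift cm",(R.T@(t-p)*100).round(2),"turn",round(-np.radians(d),3), "j7",s['joints'][6].round(1),"hp",bot.hold_point_z)
E
python3 go.py .6013 -.0793 .15 8
```

```text
t 0.9 at [0.2433 0.5757 0.2314] yaw 67.09 gap 1.002 F [ 0.4 -0.1 -0.4] tilt [0.0001 0.0002]
shift cm [ 58.47   8.13 -46.4 ] turn 1.031 j7 -5.1 hp 0.0187
```

drive_tool --targets '[4, 0.6, -3.2, 0.1, 8, 1.2, -6.4, 0.2, 12, 1.8, -9.6, 0.3, 16, 2.4, -12.8, 0.4, 19, 2.6, -15.5, 0.5]' --claw 1 --newtons 50

```text
time: 1.4
eef_pos: [0.3588, 0.3567, 0.205]
eef_rot: [[0.618, 0.0, 0.786], [-0.786, 0.0, 0.618], [-0.0, -1.0, 0.0]]
wrist_force: [1.0, -0.7, 1.3]
finger_gap: 1.002
```

```bash
python3 go.py .6013 -.0793 .15 8
```

```text
t 1.4 at [0.3588 0.3567 0.205 ] yaw 38.17 gap 1.002 F [ 1.  -0.7  1.3] tilt [0. 0.]
shift cm [49.26  5.5  -7.88] turn 0.527 j7 -11.4 hp 0.0187
```

drive_tool --targets '[4.8, 0.5, -0.8, 0.1, 9.6, 1, -1.6, 0.2, 14.4, 1.5, -2.4, 0.3, 19.2, 2, -3.2, 0.4, 24, 2.5, -4, 0.527]'

```text
time: 1.9
eef_pos: [0.4766, 0.1444, 0.1805]
eef_rot: [[0.139, 0.001, 0.99], [-0.99, 0.001, 0.139], [-0.001, -1.0, 0.001]]
wrist_force: [1.2, 0.9, 0.5]
finger_gap: 1.0
```

```bash
python3 go.py .6013 -.0793 .15 8
```

```text
t 1.9 at [0.4766 0.1444 0.1805] yaw 8.01 gap 1.0 F [1.2 0.9 0.5] tilt [0.0009 0.0008]
shift cm [23.89  3.05  9.23] turn 0.0 j7 -12.4 hp 0.0187
```

drive_tool --targets '[4.7, 0.6, 1.8, 0, 9.4, 1.2, 3.6, 0, 14, 1.8, 5.4, 0, 18.6, 2.4, 7.2, 0, 22, 2.8, 8.5, 0]'

```text
time: 2.4
eef_pos: [0.5924, -0.0625, 0.1521]
eef_rot: [[0.142, 0.0, 0.99], [-0.99, -0.001, 0.142], [0.001, -1.0, 0.0]]
wrist_force: [0.3, -0.0, 0.7]
finger_gap: 1.005
```

drive_tool --targets '[1.9, 0.2, 0.7, 0, 1.9, 0.2, 0.7, 0, 1.9, 0.2, 0.7, 0]'

```text
time: 2.7
eef_pos: [0.601, -0.0769, 0.1501]
eef_rot: [[0.143, -0.0, 0.99], [-0.99, 0.0, 0.143], [-0.0, -1.0, -0.0]]
wrist_force: [-0.4, 0.6, 0.4]
finger_gap: 1.0
```

```bash
python3 go.py .6013 -.0793 .15 8; python3 - <<'E'
from h import *
p,d=bot.grab_frame("wrist");ci=bot.camera_info("wrist");cv2.imwrite("pics/w1.png",p[:,:,::-1])
W,c=cloud(p,d,ci);print(ci['T'].round(3))
cv2.imwrite("pics/w1top.png",topmap(W,c,.4,.8,-.3,.2,.001))
for k,x,y,r,z0,z1 in [("bottle",.624,-.226,.035,.042,.053),("can",.602,-.08,.04,.048,.0595)]:
    m=(np.hypot(W[:,0]-x,W[:,1]-y)<r)&(W[:,2]>z0)&(W[:,2]<z1);P=W[m]
    if len(P)>10:
        rc=cv2.minAreaRect((P[:,:2]*1000).astype(np.float32)); print(k,len(P),np.round(rc[0],1),np.round(rc[1],1),round(rc[2],1),np.median(P[:,2]))
E
```

```text
t 2.7 at [ 0.601  -0.0769  0.1501] yaw 8.22 gap 1.0 F [-0.4  0.6  0.4] tilt [-0.0005  0.0003]
shift cm [ 0.24  0.01 -0.01] turn 0.004 j7 19.8 hp 0.0187
[[ 0.99   0.137  0.045  0.589]
 [ 0.144 -0.94  -0.31   0.004]
 [-0.001  0.314 -0.95   0.293]
 [ 0.     0.     0.     1.   ]]
bottle 728 [ 618.1 -223.7] [39.3 39.1] 43.9 0.04743790875655153
can 1796 [597.6 -79.3] [31.3 57.7] 9.0 0.05392522400079963
```

```bash
python3 go.py .5993 -.0795 .014 8.7
```

```text
t 2.75 at [ 0.601  -0.076   0.1502] yaw 8.3 gap 1.002 F [-0.8 -0.4  0.2] tilt [-0.0003  0.0007]
shift cm [ 0.33 13.62 -0.22] turn -0.007 j7 19.8 hp 0.0187
```

View pics/w1.png

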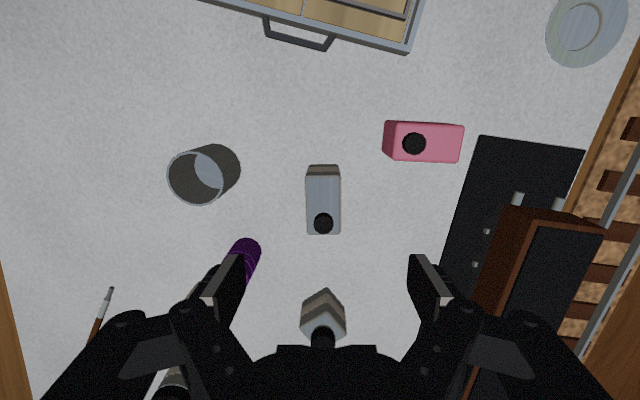

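The wrist view shows the can at (323,200), between the jaws. The pink can at (423,140) is clear of the fingers, so I'll descend.

drive_tool --targets '[0.1, 4, -0.1, -0.007, 0.2, 8, -0.2, -0.007, 0.3, 11, -0.2, -0.007, 0.3, 13, -0.2, -0.007, 0.3, 13.6, -0.2, -0.007]'

```text
time: 3.25
eef_pos: [0.5981, -0.0784, 0.0123]
eef_rot: [[0.153, -0.003, 0.988], [-0.988, 0.001, 0.153], [-0.001, -1.0, -0.003]]
wrist_force: [-0.1, 0.8, 0.9]
finger_gap: 1.005
```

drive_tool --targets '[0, 0, 0, 0, 0, 0, 0, 0, 0, 0, 0, 0, 0, 0, 0, 0, 0, 0, 0, 0]' --claw 0 --newtons 40

```text
time: 3.75
eef_pos: [0.6005, -0.0803, 0.0156]
eef_rot: [[0.151, 0.002, 0.989], [-0.989, 0.0, 0.151], [-0.0, -1.0, 0.002]]
wrist_force: [-1.0, 0.5, 6.8]
finger_gap: 0.373
```

drive_tool --targets '[0, 0, 0, 0, 0, 0, 0, 0, 0, 0, 0, 0, 0, 0, 0, 0, 0, 0, 0, 0]'

```text
time: 4.25
eef_pos: [0.6005, -0.0803, 0.0155]
eef_rot: [[0.151, 0.002, 0.989], [-0.989, 0.0, 0.151], [-0.0, -1.0, 0.002]]
wrist_force: [-1.2, 1.2, 6.1]
finger_gap: 0.369
```

```bash
python3 go.py .608 .1175 .14 85
```

```text
t 4.25 at [ 0.6005 -0.0803  0.0155] yaw 8.66 gap 0.369 F [-1.2  1.2  6.1] tilt [0.0019 0.0004]
shift cm [-19.44 -12.44   3.74] turn -1.332 j7 24.3 hp 0.0187
```

drive_tool --targets '[0, -2, 0, 0, 0, -5, 0, 0, 0, -9, 0, 0, 0, -12, 0, 0, 0, -12.4, 0, 0]'

```text
time: 4.75
eef_pos: [0.6017, -0.0809, 0.1427]
eef_rot: [[0.15, 0.007, 0.989], [-0.989, 0.0, 0.15], [0.001, -1.0, 0.007]]
wrist_force: [0.5, -0.4, -1.4]
finger_gap: 0.374
```

drive_tool --targets '[-2, 0, 0.4, -0.13, -4, 0, 0.8, -0.26, -6, 0, 1.2, -0.39, -8, 0, 1.6, -0.52, -10, 0, 2, -0.65]'

```text
time: 5.25
eef_pos: [0.6038, 0.0223, 0.1374]
eef_rot: [[0.722, -0.001, 0.692], [-0.692, 0.0, 0.722], [-0.001, -1.0, -0.001]]
wrist_force: [0.0, 0.5, -1.5]
finger_gap: 0.373
```

```bash
python3 go.py .608 .1175 .14 85
```

```text
t 5.25 at [0.6038 0.0223 0.1374] yaw 46.2 gap 0.373 F [ 0.   0.5 -1.5] tilt [-0.0012  0.    ]
shift cm [-6.29 -0.26  7.16] turn -0.677 j7 45.9 hp 0.0187
```

drive_tool --targets '[-1.3, 0, 1.4, -0.14, -2.6, 0, 2.9, -0.28, -3.9, 0, 4.3, -0.42, -5.1, 0, 5.7, -0.55, -6.3, -0.3, 7.2, -0.677]'

```text
time: 5.75
eef_pos: [0.6084, 0.1176, 0.14]
eef_rot: [[0.996, -0.002, 0.087], [-0.087, -0.0, 0.996], [-0.002, -1.0, -0.0]]
wrist_force: [0.1, 0.3, -2.0]
finger_gap: 0.364
```

drive_tool --targets '[0, 0, 0, 0, 0, 0, 0, 0]'

```text
time: 5.95
eef_pos: [0.6089, 0.1167, 0.1406]
eef_rot: [[0.996, -0.001, 0.094], [-0.094, -0.0, 0.996], [-0.001, -1.0, -0.0]]
wrist_force: [0.0, -0.9, -1.4]
finger_gap: 0.366
```

```bash
python3 - <<'E'
from h import *
p,d=bot.grab_frame("scene");cv2.imwrite("pics/s2.png",p[60:260,250:550,::-1].repeat(2,0).repeat(2,1))
p,d=bot.grab_frame("wrist");cv2.imwrite("pics/w2.png",p[:,:,::-1])
E
python3 go.py .608 .1175 .026 85
```

```text
t 6.05 at [0.609  0.1157 0.1408] yaw 84.5 gap 0.37 F [ 0.5  0.  -1.5] tilt [-0.0007 -0.0007]
shift cm [-0.11 11.48  0.18] turn -0.009 j7 73.2 hp 0.0187
```

View pics/s2.png

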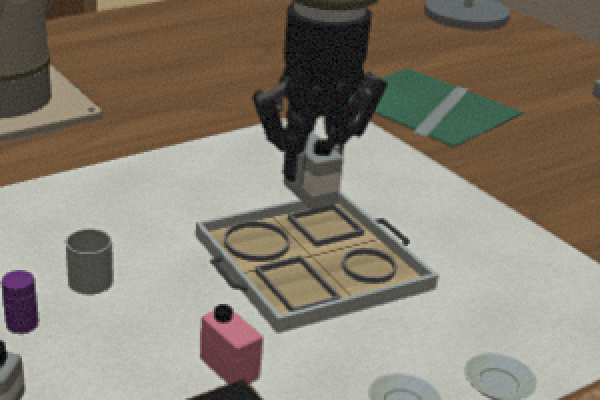

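View pics/w2.png

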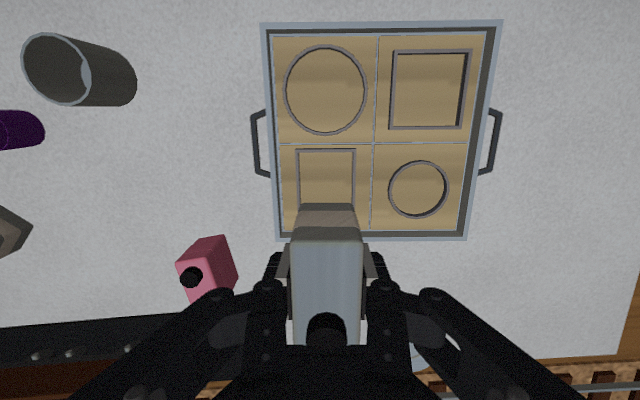

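drive_tool --targets '[-0.1, 3, 0.2, -0.009, -0.1, 6, 0.2, -0.009, -0.1, 8.5, 0.2, -0.009, -0.1, 10.3, 0.2, -0.009, -0.1, 10.8, 0.2, -0.009]'

```text
time: 6.55
eef_pos: [0.607, 0.1176, 0.0309]
eef_rot: [[0.996, -0.004, 0.086], [-0.086, -0.001, 0.996], [-0.003, -1.0, -0.002]]
wrist_force: [0.7, -0.2, -0.9]
finger_gap: 0.37
```

drive_tool --targets '[0, 0.4, 0, 0, 0, 0.6, 0, 0, 0, 0.6, 0, 0]'

```text
time: 6.85
eef_pos: [0.6089, 0.119, 0.028]
eef_rot: [[0.996, 0.001, 0.084], [-0.084, 0.0, 0.996], [0.001, -1.0, 0.0]]
wrist_force: [-0.2, -0.3, -1.7]
finger_gap: 0.373
```

```bash
python3 go.py .608 .1175 .0247 85
```

```text
t 6.85 at [0.6089 0.119  0.028 ] yaw 85.17 gap 0.373 F [-0.2 -0.3 -1.7] tilt [0.0011 0.0003]
shift cm [-0.08  0.33 -0.16] turn 0.003 j7 74.8 hp 0.0187
```

drive_tool --targets '[0, 0.2, 0, 0, 0, 0.35, -0.1, 0, 0, 0.35, -0.1, 0]'

```text
time: 7.15
eef_pos: [0.6088, 0.1185, 0.0246]
eef_rot: [[0.997, 0.001, 0.084], [-0.084, 0.001, 0.997], [0.001, -1.0, 0.001]]
wrist_force: [-0.9, 0.8, 2.3]
finger_gap: 0.374
```

drive_tool --targets '[0, 0, 0, 0, 0, 0, 0, 0, 0, 0, 0, 0, 0, 0, 0, 0]' --claw 0.7

```text
time: 7.55
eef_pos: [0.6083, 0.118, 0.0237]
eef_rot: [[0.996, -0.0, 0.084], [-0.084, -0.0, 0.996], [-0.0, -1.0, -0.0]]
wrist_force: [-0.3, -0.4, 0.3]
finger_gap: 0.698
```

drive_tool --targets '[0, -2, 0, 0, 0, -5, 0, 0, 0, -9, 0, 0, 0, -13, 0, 0, 0, -14, 0, 0]'

```text
time: 8.05
eef_pos: [0.6105, 0.1184, 0.1689]
eef_rot: [[0.996, 0.007, 0.084], [-0.084, 0.002, 0.996], [0.006, -1.0, 0.003]]
wrist_force: [1.2, -0.4, 0.1]
finger_gap: 0.698
```

```bash
python3 go.py .62 -.226 .16 -45; python3 - <<'E'
from h import *
p,d=bot.grab_frame("wrist");cv2.imwrite("pics/w3.png",p[:,:,::-1])
E
```

```text
t 8.05 at [0.6105 0.1184 0.1689] yaw 85.18 gap 0.698 F [ 1.2 -0.4  0.1] tilt [0.0067 0.002 ]
shift cm [  3.84   0.82 -34.24] turn 2.272 j7 73.5 hp 0.0187
```

View pics/w3.png

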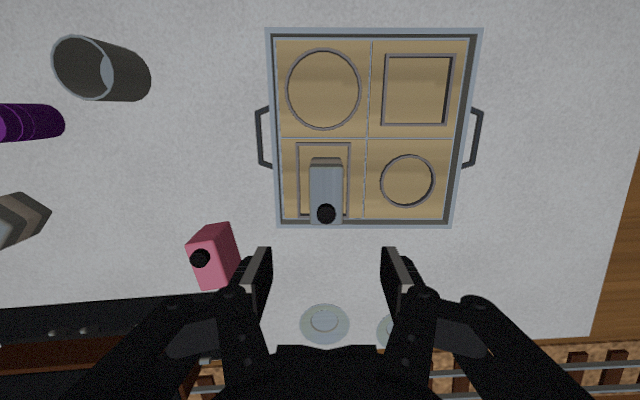

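```bash
cat > chk.py <<'E'
from h import *
import sys
ci=bot.camera_info("wrist");p,d=bot.grab_frame("wrist");W,c=cloud(p,d,ci)
for a in sys.argv[1:]:
    k,x,y,r,z0,z1=a.split(',');x,y,r,z0,z1=map(float,(x,y,r,z0,z1))
    m=(np.hypot(W[:,0]-x,W[:,1]-y)<r)&(W[:,2]>z0)&(W[:,2]<z1);P=W[m]
    if len(P)>10:
        q=(P[:,:2]*1000).astype(np.float32)
        rc=cv2.minAreaRect(q);ce=cv2.minEnclosingCircle(q);print(k,len(P),"rect",np.round(rc[0],1),np.round(rc[1],1),round(rc[2],1),"circ",np.round(ce[0],1),round(ce[1],1),"z",np.median(P[:,2]).round(4))
E
python3 chk.py can,.608,.118,.05,.056,.068 caddy,.568,.167,.16,.0175,.023 potrim,.618,.2086,.034,.014,.02 jarrim,.518,.125,.04,.014,.02 canrim,.608,.118,.054,.0145,.019
```

```text
can 1732 rect [608.1 119.2] [31.8 57.6] 86.0 circ [608.3 119. ] 31.3 z 0.0627
caddy 5392 rect [564.  165.2] [228.2 198.5] 85.0 circ [563.5 166.4] 139.8 z 0.0196
potrim 502 rect [614.  207.7] [58.9 58.7] 21.6 circ [614.1 207.8] 30.0 z 0.0168
jarrim 717 rect [515.1 124.5] [73.9 74.8] 21.5 circ [514.3 123.9] 38.1 z 0.0168
canrim 772 rect [610.5 104.5] [80.9 95.2] 85.3 circ [609.2 116.5] 53.2 z 0.0169
```

drive_tool --targets '[0.5, 0.2, -4.5, 0.14, 1, 0.3, -9, 0.28, 1.5, 0.4, -13.5, 0.42, 2, 0.5, -18, 0.56, 2.5, 0.6, -22.5, 0.7]' --claw 1

```text
time: 8.65
eef_pos: [0.6133, -0.1098, 0.1557]
eef_rot: [[0.704, -0.003, 0.71], [-0.71, 0.0, 0.704], [-0.002, -1.0, -0.002]]
wrist_force: [0.5, 0.5, 0.9]
finger_gap: 1.002
```

```bash
python3 go.py .62 -.2255 .15 44.5
```

```text
t 8.65 at [ 0.6133 -0.1098  0.1557] yaw 44.77 gap 1.002 F [0.5 0.5 0.9] tilt [-0.0027  0.0001]
shift cm [ 8.69  0.56 -7.67] turn 0.005 j7 58.0 hp 0.0187
```

drive_tool --targets '[3.2, 0.2, -2.8, 0, 6.4, 0.4, -5.6, 0, 8.7, 0.6, -7.7, 0, 8.7, 0.6, -7.7, 0, 8.7, 0.6, -7.7, 0]'

```text
time: 9.15
eef_pos: [0.6206, -0.2246, 0.1496]
eef_rot: [[0.707, -0.003, 0.707], [-0.707, 0.001, 0.707], [-0.003, -1.0, -0.002]]
wrist_force: [1.2, 0.5, 0.8]
finger_gap: 1.0
```

```bash
python3 chk.py bottle,.62,-.2255,.035,.042,.053 cap,.62,-.2255,.025,.058,.07; python3 go.py .62 -.2255 .014 44.5
```

```text
bottle 1014 rect [ 617.9 -226.3] [40.1 40.2] 42.8 circ [ 617.6 -225.8] 25.9 z 0.0475
cap 709 rect [ 618.1 -226. ] [25. 25.] 45.3 circ [ 617.9 -226.2] 13.0 z 0.0659
t 9.2 at [ 0.6211 -0.2232  0.15  ] yaw 45.11 gap 1.001 F [-0.5  1.3 -0.3] tilt [-0.0024  0.0011]
shift cm [ 0.11 13.6  -0.23] turn 0.011 j7 69.7 hp 0.0187
```

drive_tool --targets '[0.1, 4, -0.2, 0.011, 0.1, 8, -0.3, 0.011, 0.1, 11, -0.3, 0.011, 0.1, 13, -0.3, 0.011, 0.1, 13.5, -0.3, 0.011]'

```text
time: 9.7
eef_pos: [0.6188, -0.2243, 0.0135]
eef_rot: [[0.702, -0.005, 0.712], [-0.712, 0.002, 0.702], [-0.005, -1.0, -0.002]]
wrist_force: [0.7, 0.4, 0.1]
finger_gap: 0.999
```

drive_tool --targets '[0, 0, 0, 0, 0, 0, 0, 0, 0, 0, 0, 0, 0, 0, 0, 0, 0, 0, 0, 0]' --claw 0 --newtons 40

```text
time: 10.2
eef_pos: [0.6213, -0.2272, 0.0184]
eef_rot: [[0.7, 0.002, 0.714], [-0.714, -0.0, 0.7], [0.002, -1.0, 0.002]]
wrist_force: [-0.9, 0.3, 5.6]
finger_gap: 0.461
```

drive_tool --targets '[0, 0, 0, 0, 0, 0, 0, 0, 0, 0, 0, 0]'

```text
time: 10.5
eef_pos: [0.6213, -0.2272, 0.0184]
eef_rot: [[0.701, 0.002, 0.714], [-0.714, -0.0, 0.701], [0.002, -1.0, 0.002]]
wrist_force: [-0.9, 1.1, 6.5]
finger_gap: 0.46
```

drive_tool --targets '[0, -2, 0, 0, 0, -5, 0, 0, 0, -9, 0, 0, 0, -12, 0, 0, 0, -12.8, 0, 0]'

```text
time: 11.0
eef_pos: [0.6218, -0.2278, 0.149]
eef_rot: [[0.7, 0.006, 0.714], [-0.714, -0.001, 0.7], [0.005, -1.0, 0.003]]
wrist_force: [0.9, -1.0, -1.3]
finger_gap: 0.458
```

```bash
python3 go.py .5245 .216 .145 85
```

```text
t 11.0 at [ 0.6218 -0.2278  0.149 ] yaw 44.45 gap 0.458 F [ 0.9 -1.  -1.3] tilt [ 0.0057 -0.0013]
shift cm [-38.5    0.29  24.13] turn -0.708 j7 69.5 hp 0.0187
```

drive_tool --targets '[-3, 0, 1.9, -0.08, -6.7, 0, 4.2, -0.16, -10.4, 0, 6.5, -0.24, -14.1, 0, 8.8, -0.32, -17.8, 0, 11.1, -0.4]'

```text
time: 11.5
eef_pos: [0.5736, -0.0205, 0.1439]
eef_rot: [[0.924, -0.001, 0.381], [-0.381, 0.0, 0.924], [-0.001, -1.0, -0.0]]
wrist_force: [0.3, 0.4, -1.2]
finger_gap: 0.459
```

```bash
python3 go.py .5245 .216 .145 85
```

```text
t 11.5 at [ 0.5736 -0.0205  0.1439] yaw 67.58 gap 0.459 F [ 0.3  0.4 -1.2] tilt [-0.0011  0.0001]
shift cm [-13.56  -0.1   19.98] turn -0.304 j7 69.7 hp 0.0187
```

drive_tool --targets '[-2.5, 0, 3.7, -0.06, -5, 0, 7.4, -0.12, -7.5, 0, 11.1, -0.18, -10, 0, 14.8, -0.24, -12.2, 0, 18, -0.304]'

```text
time: 12.0
eef_pos: [0.53, 0.1932, 0.144]
eef_rot: [[0.996, -0.001, 0.087], [-0.087, 0.0, 0.996], [-0.001, -1.0, 0.0]]
wrist_force: [0.9, -0.1, -1.2]
finger_gap: 0.46
```

drive_tool --targets '[-0.8, 0, 2.3, 0, -0.8, 0, 2.3, 0, -0.8, 0, 2.3, 0]'

```text
time: 12.3
eef_pos: [0.525, 0.2145, 0.144]
eef_rot: [[0.996, -0.001, 0.09], [-0.09, -0.001, 0.996], [-0.001, -1.0, -0.001]]
wrist_force: [-1.0, -0.8, -1.9]
finger_gap: 0.461
```

```bash
python3 go.py .5245 .216 .0275 85
```

```text
t 12.3 at [0.525  0.2145 0.144 ] yaw 84.85 gap 0.461 F [-1.  -0.8 -1.9] tilt [-0.0011 -0.0007]
shift cm [-0.05 11.65  0.16] turn -0.003 j7 60.0 hp 0.0187
```

drive_tool --targets '[0, 3, 0.1, 0, 0, 6, 0.2, 0, 0, 8.5, 0.2, 0, 0, 10.5, 0.2, 0, 0, 11, 0.2, 0]'

```text
time: 12.8
eef_pos: [0.5246, 0.2141, 0.0322]
eef_rot: [[0.996, -0.004, 0.093], [-0.093, -0.003, 0.996], [-0.003, -1.0, -0.003]]
wrist_force: [-0.0, -0.1, -0.8]
finger_gap: 0.46
```

drive_tool --targets '[0, 0.3, 0, 0, 0, 0.5, 0, 0, 0, 0.5, 0, 0]'

```text
time: 13.1
eef_pos: [0.5263, 0.2165, 0.0306]
eef_rot: [[0.996, 0.001, 0.091], [-0.091, 0.001, 0.996], [0.001, -1.0, 0.001]]
wrist_force: [-0.2, -0.9, -0.8]
finger_gap: 0.461
```

```bash
python3 go.py .5245 .216 .0273 85
```

```text
t 13.1 at [0.5263 0.2165 0.0306] yaw 84.78 gap 0.461 F [-0.2 -0.9 -0.8] tilt [0.0012 0.0006]
shift cm [-0.18  0.33 -0.06] turn -0.004 j7 60.8 hp 0.0187
```

drive_tool --targets '[-0.1, 0.2, 0, 0, -0.1, 0.35, 0, 0, -0.1, 0.35, 0, 0]'

```text
time: 13.4
eef_pos: [0.525, 0.2169, 0.0273]
eef_rot: [[0.996, 0.001, 0.091], [-0.091, 0.001, 0.996], [0.001, -1.0, 0.001]]
wrist_force: [-3.5, -1.4, 5.3]
finger_gap: 0.46
```

drive_tool --targets '[0, 0, 0, 0, 0, 0, 0, 0, 0, 0, 0, 0, 0, 0, 0, 0]' --claw 0.75

```text
time: 13.8
eef_pos: [0.5248, 0.2166, 0.0263]
eef_rot: [[0.996, 0.0, 0.091], [-0.091, 0.0, 0.996], [0.0, -1.0, 0.0]]
wrist_force: [-0.4, -0.4, -0.4]
finger_gap: 0.746
```

drive_tool --targets '[0, -2, 0, 0, 0, -5, 0, 0, 0, -9, 0, 0, 0, -13, 0, 0, 0, -14, 0, 0]'

```text
time: 14.3
eef_pos: [0.5267, 0.2174, 0.1711]
eef_rot: [[0.996, 0.006, 0.091], [-0.091, 0.003, 0.996], [0.006, -1.0, 0.004]]
wrist_force: [0.2, 0.4, 0.0]
finger_gap: 0.748
```

```bash
python3 chk.py bottle,.5245,.216,.04,.052,.06 cap,.5245,.216,.03,.07,.08; python3 go.py .479 -.2275 .16 -36
```

```text
bottle 935 rect [522.1 217.7] [40.  39.6] 85.1 circ [522.2 217.9] 26.3 z 0.0565
cap 634 rect [521.9 217.5] [25.2 25.1] 30.4 circ [522.2 217.7] 13.0 z 0.0748
t 14.35 at [0.5266 0.2174 0.1706] yaw 84.79 gap 0.748 F [-0.1 -0.3  1.3] tilt [0.0055 0.0032]
shift cm [ -0.7    0.89 -44.74] turn 2.108 j7 59.6 hp 0.0187
```

drive_tool --targets '[0, 0.1, -3, 0.14, 0, 0.2, -6, 0.28, -0.1, 0.3, -9, 0.42, -0.2, 0.4, -12, 0.56, -0.3, 0.5, -15, 0.7]' --claw 1

```text
time: 14.85
eef_pos: [0.5072, 0.0662, 0.1599]
eef_rot: [[0.699, -0.002, 0.715], [-0.715, -0.0, 0.699], [-0.001, -1.0, -0.002]]
wrist_force: [1.0, -0.3, 0.2]
finger_gap: 1.0
```

```bash
python3 go.py .479 -.2275 .16 -36
```

```text
t 14.85 at [0.5072 0.0662 0.1599] yaw 44.36 gap 1.0 F [ 1.  -0.3  0.2] tilt [-0.0017 -0.0005]
shift cm [ 19.02   0.   -22.55] turn 1.403 j7 34.1 hp 0.0187
```

drive_tool --targets '[2, 0, -2.3, 0.14, 4, 0, -4.6, 0.28, 6, 0, -6.9, 0.42, 8, 0, -9.2, 0.56, 10, 0, -11.8, 0.7]'

```text
time: 15.35
eef_pos: [0.4939, -0.0875, 0.16]
eef_rot: [[0.075, -0.001, 0.997], [-0.997, -0.0, 0.075], [0.0, -1.0, -0.001]]
wrist_force: [1.1, 0.4, 0.8]
finger_gap: 0.998
```

```bash
python3 go.py .479 -.2275 .155 -36
```

```text
t 15.35 at [ 0.4939 -0.0875  0.16  ] yaw 4.28 gap 0.998 F [1.1 0.4 0.8] tilt [-0.0015 -0.0001]
shift cm [13.85  0.51 -2.53] turn 0.703 j7 12.2 hp 0.0187
```

drive_tool --targets '[3, 0.1, -0.5, 0.15, 6, 0.2, -1, 0.3, 9, 0.3, -1.5, 0.45, 12, 0.4, -2, 0.6, 13.8, 0.5, -2.5, 0.7]'

```text
time: 15.85
eef_pos: [0.4796, -0.2285, 0.1551]
eef_rot: [[-0.588, -0.002, 0.809], [-0.809, -0.001, -0.588], [0.002, -1.0, -0.001]]
wrist_force: [0.0, 0.2, 0.1]
finger_gap: 0.997
```

drive_tool --targets '[0, 0, 0, 0, 0, 0, 0, 0]'

```text
time: 16.05
eef_pos: [0.4803, -0.2258, 0.1552]
eef_rot: [[-0.58, -0.002, 0.815], [-0.815, 0.0, -0.58], [0.001, -1.0, -0.001]]
wrist_force: [-0.3, 0.3, 0.6]
finger_gap: 1.001
```

```bash
python3 chk.py pot,.479,-.227,.03,.052,.064 purple,.523,-.164,.03,.052,.064; python3 go.py .4785 -.2275 .018 -36
```

```text
pot 1005 rect [ 476.1 -228.8] [32.6 32. ] 54.0 circ [ 475.8 -228.7] 16.5 z 0.0579
purple 1293 rect [ 519.9 -165.9] [31.5 32.2] 54.6 circ [ 520.1 -166. ] 16.4 z 0.0579
t 16.1 at [ 0.4806 -0.2251  0.1555] yaw -35.37 gap 0.998 F [ 0.5  1.5 -0.3] tilt [-0.0012  0.0005]
shift cm [ 0.31 13.75 -0.02] turn 0.011 j7 -8.4 hp 0.0187
```

drive_tool --targets '[0.2, 4, 0, 0.011, 0.35, 8, 0, 0.011, 0.35, 11, 0, 0.011, 0.35, 13, 0, 0.011, 0.35, 13.6, 0, 0.011]'

```text
time: 16.6
eef_pos: [0.4775, -0.2271, 0.0179]
eef_rot: [[-0.587, -0.004, 0.809], [-0.809, 0.001, -0.587], [0.001, -1.0, -0.004]]
wrist_force: [-0.5, 1.0, 0.6]
finger_gap: 1.002
```

drive_tool --targets '[0, 0, 0, 0, 0, 0, 0, 0, 0, 0, 0, 0, 0, 0, 0, 0, 0, 0, 0, 0]' --claw 0 --newtons 40

```text
time: 17.1
eef_pos: [0.4794, -0.229, 0.0214]
eef_rot: [[-0.59, 0.002, 0.808], [-0.808, 0.0, -0.59], [-0.001, -1.0, 0.001]]
wrist_force: [-1.7, 1.5, 6.7]
finger_gap: 0.388
```

drive_tool --targets '[0, 0, 0, 0, 0, 0, 0, 0, 0, 0, 0, 0]'

```text
time: 17.4
eef_pos: [0.4795, -0.2291, 0.0215]
eef_rot: [[-0.59, 0.002, 0.808], [-0.808, 0.0, -0.59], [-0.001, -1.0, 0.001]]
wrist_force: [-1.2, 1.4, 7.0]
finger_gap: 0.386
```

drive_tool --targets '[0, -2, 0, 0, 0, -5, 0, 0, 0, -9, 0, 0, 0, -12, 0, 0, 0, -12.8, 0, 0]'

```text
time: 17.9
eef_pos: [0.4802, -0.2298, 0.152]
eef_rot: [[-0.59, 0.006, 0.807], [-0.807, -0.001, -0.59], [-0.003, -1.0, 0.005]]
wrist_force: [-0.2, 0.6, -0.5]
finger_gap: 0.387
```

```bash
python3 go.py .616 .208 .155 -40
```

```text
t 17.9 at [ 0.4802 -0.2298  0.152 ] yaw -36.17 gap 0.387 F [-0.2  0.6 -0.5] tilt [ 0.0056 -0.0007]
shift cm [-43.36  -0.25 -14.87] turn 0.067 j7 -8.3 hp 0.0187
```

drive_tool --targets '[-3, 0, -1, 0.01, -7.4, 0, -2.5, 0.02, -11.9, 0, -4, 0.03, -16.4, 0, -5.5, 0.05, -20.9, 0, -7, 0.067]'

```text
time: 18.4
eef_pos: [0.5454, -0.017, 0.1479]
eef_rot: [[-0.643, -0.0, 0.766], [-0.766, 0.0, -0.643], [-0.0, -1.0, -0.001]]
wrist_force: [1.2, -1.2, -0.8]
finger_gap: 0.389
```

```bash
python3 go.py .616 .208 .153 -40
```

```text
t 18.4 at [ 0.5454 -0.017   0.1479] yaw -40.04 gap 0.389 F [ 1.2 -1.2 -0.8] tilt [-0.0003  0.0005]
shift cm [-21.76  -0.5   -9.07] turn -0.001 j7 -36.7 hp 0.0187
```

drive_tool --targets '[-4.3, -0.1, -1.8, 0, -8.6, -0.2, -3.6, 0, -12.9, -0.3, -5.4, 0, -17, -0.4, -7.1, 0, -20, -0.5, -8.4, 0]'

```text
time: 18.9
eef_pos: [0.6093, 0.1919, 0.1524]
eef_rot: [[-0.641, -0.001, 0.768], [-0.768, 0.001, -0.641], [0.0, -1.0, -0.001]]
wrist_force: [0.2, 0.6, -0.6]
finger_gap: 0.39
```

drive_tool --targets '[-1.3, 0, -0.6, 0, -1.3, 0, -0.6, 0, -1.3, 0, -0.6, 0]'

```text
time: 19.2
eef_pos: [0.6132, 0.2001, 0.1529]
eef_rot: [[-0.644, -0.001, 0.765], [-0.765, -0.001, -0.644], [0.001, -1.0, 0.0]]
wrist_force: [0.6, -1.0, -1.1]
finger_gap: 0.382
```

```bash
python3 go.py .616 .208 .0305 -40
```

```text
t 19.2 at [0.6132 0.2001 0.1529] yaw -40.07 gap 0.382 F [ 0.6 -1.  -1.1] tilt [-0.0007 -0.0013]
shift cm [-0.8  12.23 -0.3 ] turn -0.001 j7 -54.5 hp 0.0187
```

drive_tool --targets '[-0.4, 3, -0.2, 0, -0.8, 6, -0.3, 0, -0.8, 8.5, -0.3, 0, -0.8, 10.5, -0.3, 0, -0.8, 11.5, -0.3, 0]'

```text
time: 19.7
eef_pos: [0.6154, 0.2072, 0.0366]
eef_rot: [[-0.645, -0.002, 0.764], [-0.764, -0.002, -0.645], [0.003, -1.0, -0.0]]
wrist_force: [0.4, -0.4, 0.1]
finger_gap: 0.391
```

drive_tool --targets '[0, 0.3, 0, 0, 0, 0.4, 0, 0, 0, 0.4, 0, 0]'

```text
time: 20.0
eef_pos: [0.6169, 0.21, 0.0355]
eef_rot: [[-0.643, 0.001, 0.766], [-0.766, 0.001, -0.643], [-0.001, -1.0, 0.001]]
wrist_force: [0.1, -0.2, -1.7]
finger_gap: 0.386
```

```bash
python3 go.py .616 .208 .0303 -40
```

```text
t 20.0 at [0.6169 0.21   0.0355] yaw -40.02 gap 0.386 F [ 0.1 -0.2 -1.7] tilt [0.0015 0.0007]
shift cm [0.21 0.52 0.06] turn -0.0 j7 -53.0 hp 0.0187
```

drive_tool --targets '[0.1, 0.3, 0, 0, 0.1, 0.5, 0, 0, 0.1, 0.55, 0, 0, 0.1, 0.55, 0, 0]'

```text
time: 20.4
eef_pos: [0.616, 0.2094, 0.0305]
eef_rot: [[-0.643, 0.001, 0.766], [-0.766, 0.001, -0.643], [-0.001, -1.0, 0.0]]
wrist_force: [-4.6, -2.1, 10.8]
finger_gap: 0.387
```

drive_tool --targets '[0, 0, 0, 0, 0, 0, 0, 0, 0, 0, 0, 0, 0, 0, 0, 0]' --claw 0.7

```text
time: 20.8
eef_pos: [0.6155, 0.2094, 0.0287]
eef_rot: [[-0.643, -0.0, 0.766], [-0.766, 0.0, -0.643], [0.0, -1.0, -0.0]]
wrist_force: [-0.1, 0.5, -0.8]
finger_gap: 0.703
```

drive_tool --targets '[0, -2, 0, 0, 0, -5, 0, 0, 0, -9, 0, 0, 0, -13, 0, 0, 0, -14, 0, 0]'

```text
time: 21.3
eef_pos: [0.6177, 0.2098, 0.1739]
eef_rot: [[-0.643, 0.006, 0.766], [-0.766, 0.003, -0.643], [-0.006, -1.0, 0.003]]
wrist_force: [1.1, -0.5, 0.5]
finger_gap: 0.696
```

```bash
python3 chk.py pot,.616,.208,.03,.058,.075 potrim,.616,.208,.035,.014,.02; python3 go.py .461 -.3475 .16 -40
```

```text
pot 965 rect [614.3 208.3] [32.4 32.6] 30.9 circ [614.5 208.2] 16.6 z 0.0669
potrim 365 rect [616.7 209.7] [52.6 59.3] 45.0 circ [614.4 207.1] 29.9 z 0.0167
t 21.35 at [0.6175 0.2098 0.1734] yaw -40.0 gap 0.697 F [ 0.3 -0.3  1.1] tilt [0.0057 0.0028]
shift cm [52.76  1.09 23.84] turn -0.0 j7 -55.2 hp 0.0187
```

drive_tool --targets '[4.4, 0.1, 2, 0, 8.8, 0.2, 4, 0, 13.2, 0.3, 6, 0, 17.6, 0.4, 8, 0, 22, 0.5, 10, 0]' --claw 1

```text
time: 21.85
eef_pos: [0.5494, -0.0251, 0.1626]
eef_rot: [[-0.642, -0.001, 0.766], [-0.766, 0.0, -0.642], [0.001, -1.0, -0.001]]
wrist_force: [1.0, -0.7, -0.7]
finger_gap: 0.997
```

drive_tool --targets '[4.4, 0, 2, 0, 8.8, 0, 4, 0, 13.2, 0, 6, 0, 17.6, 0, 8, 0, 22, 0, 10, 0]'

```text
time: 22.35
eef_pos: [0.4848, -0.2576, 0.1628]
eef_rot: [[-0.642, -0.001, 0.766], [-0.766, 0.001, -0.642], [0.0, -1.0, -0.001]]
wrist_force: [1.1, -0.4, -0.6]
finger_gap: 1.005
```

```bash
python3 go.py .461 -.3475 .16 -40
```

```text
t 22.35 at [ 0.4848 -0.2576  0.1628] yaw -39.97 gap 1.005 F [ 1.1 -0.4 -0.6] tilt [-0.0009  0.0005]
shift cm [8.42 0.28 3.95] turn 0.001 j7 -8.5 hp 0.0187
```

drive_tool --targets '[4, 0.2, 2, 0, 7.5, 0.3, 3.5, 0, 8.3, 0.3, 3.9, 0, 8.3, 0.3, 3.9, 0, 8.3, 0.3, 3.9, 0]'

```text
time: 22.85
eef_pos: [0.463, -0.3435, 0.16]
eef_rot: [[-0.642, -0.001, 0.767], [-0.767, 0.001, -0.642], [-0.0, -1.0, -0.001]]
wrist_force: [0.9, 0.1, 0.5]
finger_gap: 1.0
```

```bash
python3 chk.py jar,.461,-.347,.035,.056,.068; python3 go.py .4605 -.3475 .018 -40
```

```text
jar 2159 rect [ 458.9 -348.1] [48.2 48.4] 28.6 circ [ 458.8 -348.3] 24.6 z 0.0619
t 22.9 at [ 0.4633 -0.3431  0.1601] yaw -39.86 gap 1.001 F [0.4 0.3 0.6] tilt [-0.0005  0.0012]
shift cm [ 0.53 14.21  0.08] turn 0.002 j7 2.9 hp 0.0187
```

drive_tool --targets '[0.3, 4, 0, 0, 0.5, 8, 0.1, 0, 0.5, 11, 0.1, 0, 0.5, 13.2, 0.1, 0, 0.5, 14, 0.1, 0]'

```text
time: 23.4
eef_pos: [0.4599, -0.3468, 0.0184]
eef_rot: [[-0.641, -0.003, 0.768], [-0.768, 0.002, -0.641], [-0.0, -1.0, -0.004]]
wrist_force: [-0.1, 0.3, -0.1]
finger_gap: 1.004
```

drive_tool --targets '[0, 0, 0, 0, 0, 0, 0, 0, 0, 0, 0, 0, 0, 0, 0, 0, 0, 0, 0, 0]' --claw 0 --newtons 40

```text
time: 23.9
eef_pos: [0.4612, -0.3496, 0.0223]
eef_rot: [[-0.642, 0.002, 0.766], [-0.766, -0.0, -0.642], [-0.001, -1.0, 0.002]]
wrist_force: [-0.4, 1.7, 7.2]
finger_gap: 0.579
```

drive_tool --targets '[0, 0, 0, 0, 0, 0, 0, 0, 0, 0, 0, 0]'

```text
time: 24.2
eef_pos: [0.4612, -0.3496, 0.0223]
eef_rot: [[-0.642, 0.002, 0.766], [-0.766, -0.0, -0.642], [-0.001, -1.0, 0.002]]
wrist_force: [-0.9, 2.0, 7.4]
finger_gap: 0.574
```

drive_tool --targets '[0, -2, 0, 0, 0, -5, 0, 0, 0, -9, 0, 0, 0, -12, 0, 0, 0, -12.8, 0, 0]'

```text
time: 24.7
eef_pos: [0.4614, -0.3506, 0.1527]
eef_rot: [[-0.643, 0.005, 0.766], [-0.766, -0.002, -0.643], [-0.002, -1.0, 0.005]]
wrist_force: [0.1, -0.5, -1.7]
finger_gap: 0.573
```

```bash
python3 go.py .516 .1245 .155 -50
```

```text
t 24.7 at [ 0.4614 -0.3506  0.1527] yaw -40.02 gap 0.573 F [ 0.1 -0.5 -1.7] tilt [ 0.0053 -0.0022]
shift cm [-39.9   -0.31 -26.36] turn 0.174 j7 4.0 hp 0.0187
```

drive_tool --targets '[-2.7, 0, -1.8, 0.03, -6.3, 0, -4.2, 0.06, -10, 0, -6.6, 0.1, -13.7, 0, -9, 0.14, -17.4, 0, -11.4, 0.174]'

```text
time: 25.2
eef_pos: [0.4841, -0.1409, 0.1483]
eef_rot: [[-0.767, -0.0, 0.642], [-0.642, 0.0, -0.767], [-0.0, -1.0, -0.001]]
wrist_force: [1.5, 0.2, -1.7]
finger_gap: 0.579
```

```bash
python3 go.py .516 .1245 .155 -50
```

```text
t 25.2 at [ 0.4841 -0.1409  0.1483] yaw -50.06 gap 0.579 F [ 1.5  0.2 -1.7] tilt [-0.0003  0.0005]
shift cm [-19.48  -0.66 -18.3 ] turn -0.001 j7 -33.8 hp 0.0187
```

drive_tool --targets '[-3.4, -0.2, -3.2, 0, -6.8, -0.3, -6.4, 0, -10.2, -0.4, -9.6, 0, -13.6, -0.5, -12.8, 0, -17, -0.6, -16, 0]'

```text
time: 25.7
eef_pos: [0.5113, 0.0909, 0.1544]
eef_rot: [[-0.766, -0.0, 0.643], [-0.643, 0.0, -0.766], [0.0, -1.0, -0.001]]
wrist_force: [1.6, -0.6, -2.8]
finger_gap: 0.579
```

drive_tool --targets '[-2, 0, -1.8, 0, -2, 0, -1.8, 0, -2, 0, -1.8, 0]'

```text
time: 26.0
eef_pos: [0.5151, 0.1156, 0.1541]
eef_rot: [[-0.765, -0.001, 0.644], [-0.644, -0.001, -0.765], [0.001, -1.0, -0.0]]
wrist_force: [0.7, -1.4, -2.3]
finger_gap: 0.577
```

```bash
python3 go.py .516 .1245 .0313 -50
```

```text
t 26.0 at [0.5151 0.1156 0.1541] yaw -49.9 gap 0.577 F [ 0.7 -1.4 -2.3] tilt [-0.0011 -0.0008]
shift cm [-0.66 12.27 -0.62] turn 0.002 j7 -63.1 hp 0.0187
```

drive_tool --targets '[-0.4, 3, -0.4, 0, -0.6, 6, -0.6, 0, -0.6, 8.5, -0.6, 0, -0.6, 10.5, -0.6, 0, -0.6, 11.7, -0.6, 0]'

```text
time: 26.5
eef_pos: [0.5154, 0.1221, 0.0361]
eef_rot: [[-0.767, -0.002, 0.642], [-0.642, -0.001, -0.767], [0.002, -1.0, -0.0]]
wrist_force: [0.0, -0.6, -1.4]
finger_gap: 0.577
```

drive_tool --targets '[0, 0.2, 0, 0, 0, 0.4, 0, 0, 0, 0.4, 0, 0]'

```text
time: 26.8
eef_pos: [0.5169, 0.124, 0.0346]
eef_rot: [[-0.766, 0.001, 0.643], [-0.643, 0.001, -0.766], [-0.001, -1.0, 0.0]]
wrist_force: [-0.8, 0.6, -2.3]
finger_gap: 0.57
```

```bash
python3 go.py .516 .1245 .0312 -50
```

```text
t 26.8 at [0.5169 0.124  0.0346] yaw -49.99 gap 0.57 F [-0.8  0.6 -2.3] tilt [0.0012 0.0006]
shift cm [ 0.04  0.34 -0.09] turn 0.0 j7 -59.8 hp 0.0187
```

drive_tool --targets '[0, 0.2, 0, 0, 0, 0.35, 0, 0, 0, 0.35, 0, 0]'

```text
time: 27.1
eef_pos: [0.5168, 0.1244, 0.0313]
eef_rot: [[-0.766, 0.001, 0.643], [-0.643, 0.001, -0.766], [-0.001, -1.0, -0.0]]
wrist_force: [-2.7, -0.6, 6.0]
finger_gap: 0.578
```

drive_tool --targets '[0, 0, 0, 0, 0, 0, 0, 0, 0, 0, 0, 0, 0, 0, 0, 0]' --claw 0.85

```text
time: 27.5
eef_pos: [0.5164, 0.1242, 0.0303]
eef_rot: [[-0.766, 0.0, 0.643], [-0.643, 0.0, -0.766], [-0.0, -1.0, -0.0]]
wrist_force: [-0.3, 0.3, 0.4]
finger_gap: 0.849
```

drive_tool --targets '[0, -2, 0, 0, 0, -5, 0, 0, 0, -9, 0, 0, 0, -13, 0, 0, 0, -15, 0, 0]'

```text
time: 28.0
eef_pos: [0.5175, 0.1243, 0.1838]
eef_rot: [[-0.766, 0.004, 0.643], [-0.643, 0.002, -0.766], [-0.004, -1.0, 0.001]]
wrist_force: [0.9, 0.2, -0.3]
finger_gap: 0.851
```

drive_tool --targets '[2, -2, 2, 0, 5, -3, 5, 0, 8, -4, 8, 0, 8, -4, 8, 0, 8, -4, 8, 0]'

```text
time: 28.5
eef_pos: [0.5066, 0.0108, 0.2206]
eef_rot: [[-0.767, 0.001, 0.642], [-0.642, 0.001, -0.767], [-0.001, -1.0, -0.0]]
wrist_force: [0.6, 0.1, 0.2]
finger_gap: 0.848
```

```bash
python3 chk.py jar,.516,.1245,.034,.062,.08 pot,.616,.208,.03,.058,.075 bottle,.5245,.216,.04,.05,.062 can,.608,.118,.045,.056,.068 jarrim,.518,.125,.04,.014,.02; python3 - <<'E'
from h import *
for n in ("scene","side"):
    p,d=bot.grab_frame(n);cv2.imwrite(f"pics/{n}_end.png",p[:,:,::-1])
print(bot.get_state()['time'],bot.get_state()['finger_gap'])
E
```

```text
jar 2062 rect [515.2 124.3] [47.9 48.5] 39.1 circ [515.3 124.7] 24.8 z 0.071
bottle 1171 rect [522.  216.4] [39.9 40.5] 85.0 circ [522.6 216.8] 26.3 z 0.0564
can 2015 rect [608.1 118.8] [33.1 58.6] 85.4 circ [608.4 118.7] 32.0 z 0.0627
jarrim 384 rect [519.4 118.6] [73.6 62.5] 37.4 circ [515.9 123.4] 37.9 z 0.0167
28.65 0.8491053856502878
```

View pics/scene_end.png

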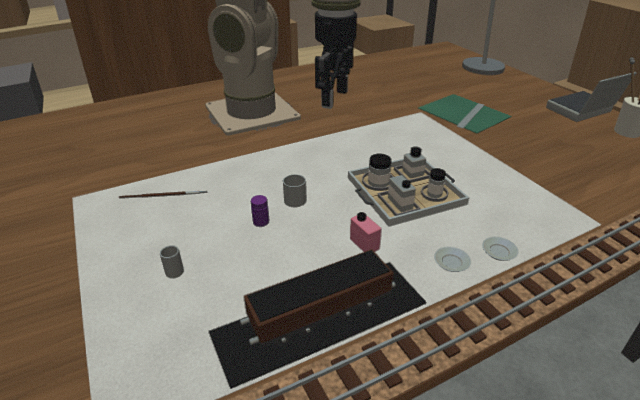

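View pics/side_end.png

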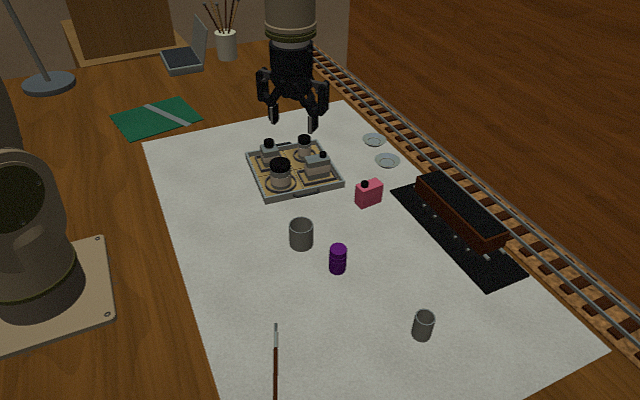

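The scene view shows the jar (380,170), bottle (414,162), can (402,194) and pot (437,183) upright in their own pockets. The look-alikes at (294,190), (172,262), (260,210) and (365,232) are where they were, and the arm is clear. I'm handing the job in.

```bash
python3 -c "
from workcell import bot
print(bot.sign_off())"
```

```text
the job is handed in; nothing more can be done
None
```

All four closed containers (can, bottle, pot and jar, moved in that order) are standing in their matching pockets, and the gripper has let go and backed off. I handed the job in at about 29 s of the 120 s allowed; no verdict is reported.

- **Seating:** lid or body-top heights measured by the wrist camera after release put all four flat on the 9 mm pocket floor: jar 71 mm, pot 67 mm, bottle shoulder 56 mm, can shoulder 63 mm.
- **Centring:** each container is within about 4 mm of its pocket centre, against roughly 10 mm of clearance. The bottle and can line up with their pockets to about 1°.
- **Forces:** the highest wrist force in the readings was about 12 N, when the pot touched down.
- **Look-alikes:** in the final scene and side pictures the open jar, open pot, purple pot and pink can look unmoved.

Two checks were weaker than the rest. The cameras disagreed by 2–4 mm in x, so I used averages. In the last wrist picture the pot was out of view, so its final check is the wrist measurement right after its release plus the final scene and side pictures.

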